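# Push the used tub through the self-closing hatch

## Robot

A 6-joint arm with a two-finger parallel gripper is mounted at the origin on the work surface. World frame = base frame: x ahead of the robot, y to its left, z up, the work surface at z = 0. Lengths are in m, angles in rad, forces in N, time in s.
With the tool pointing down it reaches from about 0.35 to 0.775 m from the base axis. Payload 5.5 kg.
Tool frame: the origin (TCP) lies on the centre line of the jaws, within the pads' length; the fingertips stand 11 mm ahead of it and the grasp point (between the pads) lies 8 mm behind it; z points along the fingers, y is the line along which they close (so a half turn about z gives the same grasp; the last joint's range is limited). The gripper opens to 85 mm and grips with 20 to 120 N. Pads are 22 mm wide; open, the fingers measure 114 mm over their backs; the gripper's body (76 mm by 85 mm) begins 54 mm behind the grasp point. The pads swing forward as they close: fully open they stand 13 mm farther back than shut.
Start: joints at [1.002, 0.313, 0.046, 1.304, 0, 1.431], TCP at [0.239, 0.523, 0.242] pointing down, gripper open.
Joint ranges: [-2.76, 2.76], [-0.86, 1.69], [-1.03, 1.26], [-2.2, 2.34], [-1.47, 1.5], [-3.14, 3.14]. Speed limits (rad/s): [2.57, 2.57, 3.14, 3.14, 3.14, 3.14].

## Interface

Orientations are given as a unit quaternion [w, x, y, z].
In Python, from workcell import get_state, eyes, env gives the robot as it stands.
- The arm moves only by the shell command python3 -m inch 'ROWS' [OPENING] [FORCE]. ROWS is JSON, one flat list of numbers, 4 for each row, row after row: the shift along the tool's x, y, z in cm, then the turn about the tool's z in rad. A call has exactly 5 rows; each row shifts and turns the commanded pose from where the row before left it, along the tool's axes as they then stand; what a row does not reach is not made up. A row lasts 1/12 s, in which the tool goes at most 41.7 mm and 7.16 degrees, less where a joint would pass 70% of its speed; a pose out of reach is approached as far as the arm can. A call is refused whole if a number of a shift passes 4.17 or a number of a turn 0.125, either way. A call with a gripper value outside its range is refused whole. OPENING is the opening, from -1 (shut) to 1 (fully open), set as the call begins (- or left out, the last holds). The fingers move at their own pace and stop on an object; FORCE is the grip in N (left out, the last holds). Time passes only in rows, so rows that do not move let the fingers close, or fill a call up. It gives the time, the measured TCP pose, the force, the opening and the grip force at its end, in the units of the state.
- get_state(): the state, without advancing time (a new reading comes with each control period).
- eyes.read_camera(name): name is "scene" or "top" or "wrist"; returns the picture (480x640x3 uint8, red, green, blue); there is no depth.
- eyes.camera_info(name): a dict with "fovy" (degrees; the focal length in pixels is half the picture's height over the tangent of half this angle, whatever the lens; pixels are square), "cx", "cy" (the principal point, pixels), "D" ([k1, k2, p1, p2, k3] as OpenCV has them; the pictures are not rectified), "xyz" and "orientation" of the camera in the world. Camera axes: x right, y down, z forward; pixel columns grow to the right and rows downward; lengths in m; the calibration is good to about 2 mm. A picture is of the moment at which its call begins: read the wrist's pose just before it. camera_info takes no time and is no camera call; for the wrist camera it gives the pose at the moment of the call.
- env.hand_in(): hands the job in; it is judged then, once.
The state is a dict: "clock": time; "joint_pos": joint angles; "qvel": joint speeds; "tau": joint torques, N m; "tcp_pos": TCP position; "orientation": TCP orientation; "wrist_force": force on the tool from outside, world axes, zero at the start; "ft_torque": the same for the moment, N m; "finger_gap": finger opening in m; "grip_force": force on a finger pad.
Only numpy, scipy, OpenCV 4.12 (cv2) and the standard library are available. Lean on these libraries where they do the work, as an engineer would, in place of code of your own. Each camera call takes 0.05 s, during which the arm holds its last target. There are 200 camera calls.

## Task

Clear the little used tub off the steel return box: with one finger first push the upright plate of the sprung hatch forward and hold the hatch open, and meanwhile with the other finger push the tub along its channel through the opening so that it drops into the bin below; then draw back, let the hatch close and finish clear of everything. Only push: do not lift or carry the tub, do not push it out onto the shut hatch, and leave the other things where they are.

Things in the scene. Friction and masses are not known exactly. Their poses are not given: they have to be found in the camera images.
- return_box: Fixed bare-steel return box on the table, 275 x 240 mm, with a flat deck 160 mm up. Origin: at table height, straight below the hatch hinge, on the channel's centre line; +x along the channel, away from the robot, the way the tub goes; y to the left, z up. The deck spans x -0.150 to 0.125, y -0.115 to 0.125. Positions given below as x, y, z are in this frame (m).
- channel (a point): Point on the deck at x -0.0775, y 0, z 0.160: middle of the straight channel that guides the tub, 58 mm wide between two rails (4 mm thick, 8 mm high) running from x -0.145 to -0.010, in line with the hatch opening.
- opening (a point): Centre of the hatch opening in the deck, x 0.044, y 0, z 0.160; it spans x 0 to 0.088, y -0.034 to 0.034 and is covered by the hatch's lid. Below it is the bin: inside x -0.004 to 0.119, y -0.057 to 0.057, floor at z 0.008, far wall of clear plastic.
- tub_center (a point): Centre (half-way up) of the loose used tub, a small rectangular white plastic tub with a grey lid: 34 mm along the channel (its x), 50 mm across (its y), 34 mm high, about 60 g. It stands on the deck between the guide rails, short of the hatch.
- push_plate (a point): Middle of the robot-side face of the hatch's push plate, an upright aluminium plate left of the channel, 69 mm wide (y 0.036 to 0.105), 3 mm thick, top edge 58 mm above the deck, at x 0 when shut. The point is 29 mm above the deck and turns with the hatch. Pushed forward (+x) it leans over and opens the hatch. A vertical finger slips over its top about 60 mm beyond the shut plate.
- lid_end (a point): Middle of the far edge of the hatch's lid, top side; shut, it lies at x 0.085, y 0, z 0.158. The lid is 64 mm wide and 4 mm thick, fills the opening from x 0 to 0.085 and, shut, lies 2 mm below the deck surface. It turns with the hatch, down into the bin.
- hatch (a joint): Hatch angle (rad): 0 shut, 1.4 fully open. Push plate and an 85 mm lid over the opening are one piece on a level hinge along y at x 0, z 0.152. Opening swings the lid down into the bin. A spring shuts it when let go (0.15 N m shut, 0.26 open; it carries the tub's weight). A vertical finger, tip h above the deck and d past the shut plate, holds it at about atan(d/(h+0.008)).
- jar_c (a point): Centre of a small jar, 36 mm across, 55 mm high, standing on the deck right of the channel. Bystander.
- nozzle_c (a point): Middle (19 mm up) of a steel piping nozzle, a cone 28 mm across and 38 mm high, on the deck beyond the push plate. Bystander.
- bowl: White mixing bowl, 180 mm across, 90 mm high, on the table to the right; origin under its centre. Bystander.
- palette_knife: Palette knife lying on the table to the right, about 250 mm long; origin near its middle. Bystander.
- sprinkles: Glass jar, 56 mm across, 110 mm high, on the table to the left; origin under its centre. Bystander.
- cup: White cup, 80 mm across, 75 mm high, on the table to the left; origin under its centre. Bystander.

How it is judged:
On the way, in this order (a step that is already met when the one before it is completed fails the run):
1. a finger holds the hatch open (over 0.35 rad) while the tub still stands on the deck, its centre short of the hinge (value of joint hatch above 0.35 rad and contact force between the fingers and hatch above 0.2 N and x of tub_center in the frame of return_box below 0 m and z of tub_center in the frame of return_box above 0.165 m), for 0.05 s.
2. the tub has dropped through into the bin (z of tub_center in the frame of return_box below 0.1 m), for 0.1 s.
At the end, for the whole second after the job is handed in: The tub lies at rest inside the bin (its centre under 85 mm above the table and within the bin's walls) and the hatch has closed by itself (under 0.06 rad) (z of tub_center in the frame of return_box below 0.085 m and x of tub_center in the frame of return_box between -0.005 and 0.12 m and y of tub_center in the frame of return_box between -0.06 and 0.06 m and linear speed of tub below 0.03 m/s and value of joint hatch below 0.06 rad); the robot touches nothing.
It fails at once if the tub is lifted (more than 15 mm off the deck) (z of tub_center in the frame of return_box above 0.192 m).
It fails at once if the tub is pushed out onto the shut hatch (its centre over 5 mm past the hinge while the hatch is open less than 0.3 rad, before it has dropped) (x of tub_center in the frame of return_box above 0.005 m and value of joint hatch below 0.3 rad and z of tub_center in the frame of return_box above 0.15 m).
It fails at once if a bystander is moved by more than 20 mm (distance of any of jar_c, nozzle_c, bowl, palette_knife, sprinkles, cup from where it was at the start of the episode above 0.02 m).
It also fails if it takes over 40 s, if anything falls off the work surface, if the arm or the gripper's body presses on something with over 40 N, if the wrist force passes 120 N, or if a joint passes its speed limit or range.

## Working session

There is one attempt and no reset: what is moved stays moved. The work goes in short steps, Python scripts to look and compute and a shell command to move; the robot and the scene stay as the last step left them, time stands still between calls to the robot, and variables do not carry over. Pictures are saved under pics/ and viewed, at most 10 in all, crops included, and the job is handed in when it is done.

```bash
mkdir -p pics; ls; python3 - <<'E'
from workcell import get_state, eyes, env
import cv2
s=get_state();print(s['clock'],s['tcp_pos'],s['orientation'],s['finger_gap'])
for n in('scene','top'):
    print(n,eyes.camera_info(n)); cv2.imwrite(f'pics/{n}0.png',eyes.read_camera(n)[:,:,::-1])
E
```

```text
pics
0.0 [0.23879347 0.52251249 0.24137036] [-3.28111943e-04  2.12743897e-01  9.77107526e-01 -8.99770200e-04] 0.08549585161176178
scene {'fovy': 43.18699429168516, 'cx': 318.0131239785655, 'cy': 238.73939456194225, 'D': array([-0.06186108,  0.        ,  0.        ,  0.        ,  0.        ]), 'xyz': array([ 1.16167306, -0.51078842,  1.0535098 ]), 'orientation': array([-0.3131344 ,  0.85451544,  0.3869737 , -0.14832924])}
top {'fovy': 46.55678512560995, 'cx': 327.454723920841, 'cy': 243.3070575475144, 'D': array([-0.00125681,  0.        ,  0.        ,  0.        ,  0.        ]), 'xyz': array([ 0.45998808, -0.01299091,  1.5071436 ]), 'orientation': array([-0.01611739,  0.71123663, -0.70241622,  0.0222291 ])}
```

View pics/scene0.png

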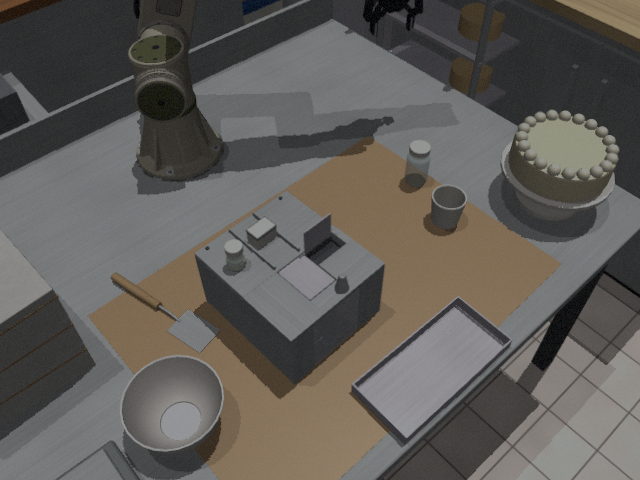

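View pics/top0.png

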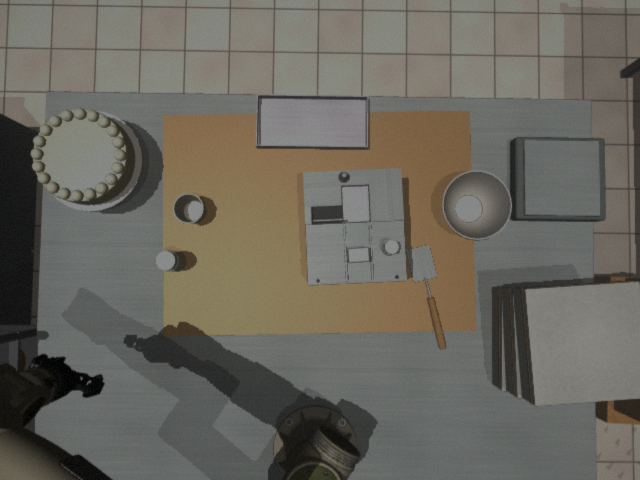

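The scene shows the steel box with the hatch plate at about (317,233), the tub at (262,233), the jar at (234,255) and the nozzle at (342,284). The top view shows the box over columns 303–407 and rows 168–286, the tub at (358,255), the jar at (392,247), the lid at (355,203) and the nozzle at (344,177).

```bash
python3 - <<'E'
import cv2
a=cv2.imread('pics/top0.png')[160:295,290:420]
cv2.imwrite('pics/topz.png',cv2.convertScaleAbs(cv2.resize(a,None,fx=4.4,fy=4.4,interpolation=cv2.INTER_CUBIC),alpha=1.4))
E
```

```text
(no output)
```

View pics/topz.png

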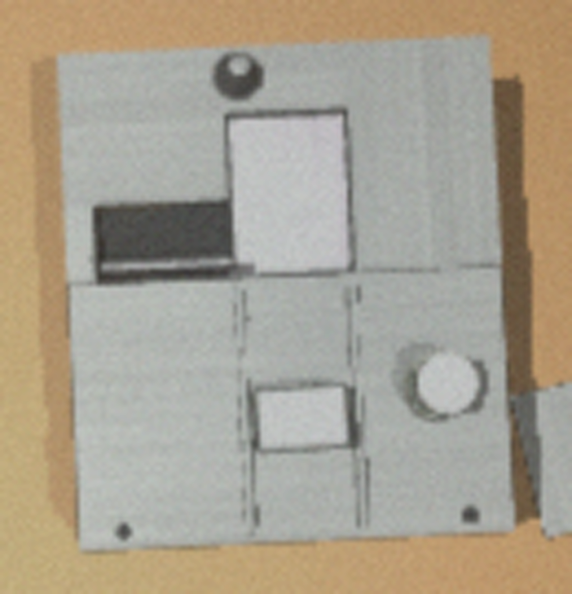

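Zoomed view (4.4× from (290,160)): deck corners (58,55), (490,38), (515,532), (80,549). The tub's top spans (255,388)–(350,448), the lid (228,115)–(352,270), the jar top is at (449,382), the nozzle tip at (238,63), and the plate's top edge runs (103,265)–(230,268).

```bash
cat > h.py <<'E'
import numpy as np, cv2
from scipy.spatial.transform import Rotation as R
from workcell import get_state, eyes, env
def ray(name,px,z,info=None):
    c=info or eyes.camera_info(name); f=240/np.tan(np.radians(c['fovy'])/2)
    K=np.array([[f,0,c['cx']],[0,f,c['cy']],[0,0,1]])
    u=cv2.undistortPoints(np.array(px,float).reshape(-1,1,2),K,np.array(c['D']))[:,0]
    q=c['orientation']; M=R.from_quat([q[1],q[2],q[3],q[0]]).as_matrix()
    d=np.c_[u,np.ones(len(u))]@M.T
    return c['xyz']+d*((z-c['xyz'][2])/d[:,2])[:,None]
def fit(loc,w):
    loc=np.array(loc,float);w=np.array(w)[:,:2];a=loc-loc.mean(0);b=w-w.mean(0)
    th=np.arctan2((a[:,0]*b[:,1]-a[:,1]*b[:,0]).sum(),(a*b).sum())
    M=np.array([[np.cos(th),-np.sin(th)],[np.sin(th),np.cos(th)]])
    o=w.mean(0)-M@loc.mean(0); return o,th,M,np.abs(loc@M.T+o-w).max()
E
python3 - <<'E'
from h import *
np.set_printoptions(precision=4,suppress=True)
Z=lambda p:np.array(p,float)/4.4+[290,160]-.4
w=ray('top',Z([(58,55),(490,38),(515,532),(80,549)]),.16)
o,th,M,e=fit([(.125,.125),(.125,-.115),(-.15,-.115),(-.15,.125)],w)
print(o,th,e)
for n,p,z in[('tub',[(255,388),(345,385),(350,445),(258,450)],.194),('lid',[(228,115),(345,110),(352,268),(235,272)],.158),('jar',[(449,382)],.215),('nozz',[(238,63)],.198),('plate',[(103,265),(230,268)],.218)]:
    q=ray('top',Z(p),z)[:,:2]; l=(q-o)@M; print(n,l.tolist() if n!='tub' else (l,l.mean(0)),q.mean(0))
s=get_state();q=s['orientation'];print(R.from_quat([q[1],q[2],q[3],q[0]]).as_matrix())
E
```

```text
[ 0.5888 -0.0937] 0.054974540275471745 0.0014042999319093807
tub (array([[-0.0661,  0.026 ],
       [-0.0665, -0.0223],
       [-0.0987, -0.0235],
       [-0.0993,  0.0259]]), array([-0.0827,  0.0015])) [ 0.5062 -0.0968]
lid [[0.08730995444915204, 0.03246286878873345], [0.08741975005106943, -0.03244217175327042], [-0.000505843860072531, -0.03220524724821697], [-1.3950862422824568e-05, 0.032448966913363825]] [ 0.6323 -0.0913]
jar [[-0.06818033390995296, -0.07548535915223842]] [ 0.5249 -0.1728]
nozz [[0.1089624593034536, 0.02748175692993271]] [ 0.6961 -0.0603]
plate [[0.0010781998798280363, 0.10427545428393234], [-0.003310933973258313, 0.03744667767871048]] [ 0.5838 -0.023 ]
[[-0.9095  0.4158 -0.0009]
 [ 0.4158  0.9095 -0.0014]
 [ 0.0002 -0.0016 -1.    ]]
```

Every size agrees to about 1.5 mm. The box origin is (0.589, −0.094) with yaw 0.055. The plan is to turn the jaws about 45° so the plate finger leads the tub finger by about 70 mm, push until the hatch opens, then swing the tub finger forward.

```bash
cat > p.py <<'E'
import sys; from h import *
# p.py x y z alpha : target midpoint (box frame, mm / tcp z mm) and alpha deg -> tool-frame shift (cm) after turning first
o=np.array([.5888,-.0937]);th=.05497;M=np.array([[np.cos(th),-np.sin(th)],[np.sin(th),np.cos(th)]])
s=get_state();q=s['orientation'];T=R.from_quat([q[1],q[2],q[3],q[0]]).as_matrix()
psi=np.arctan2(T[1,1],T[0,1]);al=np.pi/2-(psi-th);l=(s['tcp_pos'][:2]-o)@M
v=np.array([np.sin(al),np.cos(al)])*(s['finger_gap']+.0145)/2
print('t',s['clock'],'mid',l.round(4),'z',s['tcp_pos'][2].round(4),'alpha',np.degrees(al).round(1),'plateF',(l+v).round(4),'tubF',(l-v).round(4),'F',np.round(s['wrist_force'],1))
if len(sys.argv)>4:
    x,y,z,a=map(float,sys.argv[1:]);a=np.radians(a);d=M@(np.array([x,y])/1e3)+o-s['tcp_pos'][:2]
    print('turn',(a-al).round(3))
    for n,ps in(('turn first',psi-(a-al)),('shift first',psi)):
        print(n,(np.array([-np.sin(ps)*d[0]+np.cos(ps)*d[1],np.cos(ps)*d[0]+np.sin(ps)*d[1],s['tcp_pos'][2]-z/1e3])*100).round(2))
E
python3 -m inch '[0,0,-1.5,0.1, 0,0,-1.5,0.1, 0,0,0,0.1, 0,0,0,0, 0,0,0,0]' 1; python3 p.py -90 38 260 45
```

```text
clock: 0.52
tcp_pos: [0.239, 0.5228, 0.2718]
orientation: [-0.0, 0.355, 0.935, -0.0]
wrist_force: [0.2, 0.6, -0.1]
finger_gap: 0.0852
grip_force: 0.0
t 0.5167 mid [-0.3154  0.6348] z 0.2718 alpha 44.7 plateF [-0.2803  0.6702] tubF [-0.3505  0.5994] F [ 0.2  0.6 -0.1]
turn 0.004
turn first [-58.14 -26.26   1.18]
shift first [-58.02 -26.52   1.18]
```

```bash
for i in 1; do python3 -m inch '[-2.9,-1.32,0,0,-2.9,-1.32,0,0,-2.9,-1.32,0,0,-2.9,-1.32,0,0,-2.9,-1.32,0,0]' >/dev/null; python3 -m inch '[-2.9,-1.32,0,0,-2.9,-1.32,0,0,-2.9,-1.32,0,0,-2.9,-1.32,0,0,-2.9,-1.32,0,0]'; python3 -m inch '[-2.9,-1.32,0,0,-2.9,-1.32,0,0,-2.9,-1.32,0,0,-2.9,-1.32,0,0,-2.9,-1.32,0,0]'; done;  python3 p.py -90 38 260 45
```

```text
clock: 1.35
tcp_pos: [0.3673, 0.2297, 0.2716]
orientation: [-0.0, 0.355, 0.935, -0.0]
wrist_force: [-0.2, 0.2, -0.1]
finger_gap: 0.0853
grip_force: 0.0
clock: 1.77
tcp_pos: [0.4315, 0.084, 0.2716]
orientation: [-0.001, 0.355, 0.935, -0.0]
wrist_force: [0.8, 0.2, -0.0]
finger_gap: 0.0852
grip_force: 0.0
t 1.7667 mid [-0.1473  0.1861] z 0.2716 alpha 44.7 plateF [-0.1122  0.2215] tubF [-0.1824  0.1507] F [ 0.8  0.2 -0. ]
turn 0.004
turn first [-14.52  -6.42   1.16]
shift first [-14.49  -6.49   1.16]
```

```bash
python3 -m inch '[-2.9,-1.28,0,0,-2.9,-1.28,0,0,-2.9,-1.28,0.4,0,-2.9,-1.28,0.4,0,-2.9,-1.28,0.4,0]'>/dev/null; python3 -m inch '[0,0,1,0,0,0,1,0,0,0,1,0,0,0,0,0,0,0,0,0]'; python3 p.py -90 38 182 45
python3 - <<'E'
from h import *
a=eyes.read_camera('scene')[170:390,170:410,::-1]
b=eyes.read_camera('wrist')[:,:,::-1]
cv2.imwrite('pics/a1.png',cv2.convertScaleAbs(np.hstack([cv2.resize(a,(480,440),interpolation=cv2.INTER_CUBIC),cv2.resize(b,(320,240))[:, :].repeat(1,0) if 0 else cv2.copyMakeBorder(cv2.resize(b,(320,240)),0,200,0,0,cv2.BORDER_CONSTANT)]),alpha=1.3))
E
```

```text
clock: 2.6
tcp_pos: [0.4961, -0.0574, 0.2294]
orientation: [-0.001, 0.355, 0.935, 0.0]
wrist_force: [-0.3, 0.4, 0.0]
finger_gap: 0.0851
grip_force: 0.0
t 2.6 mid [-0.0906  0.0413] z 0.2294 alpha 44.8 plateF [-0.0555  0.0767] tubF [-0.1257  0.006 ] F [-0.3  0.4  0. ]
turn 0.004
turn first [-0.28 -0.19  4.74]
shift first [-0.28 -0.19  4.74]
```

View pics/a1.png

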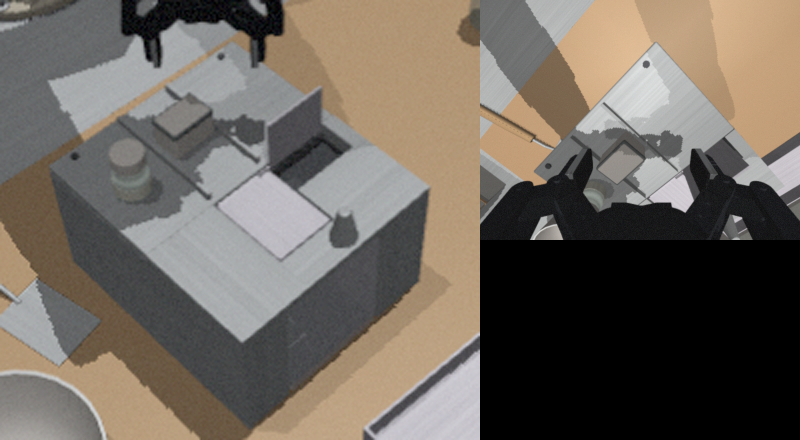

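The fingers hang above the box, with tips at about (248,203) and (299,203) in the full scene picture. I'll work out the tip height from these pixels.

```bash
python3 - <<'E'
from h import *
o=np.array([.5888,-.0937]);th=.05497;M=np.array([[np.cos(th),-np.sin(th)],[np.sin(th),np.cos(th)]])
for z in(.21,.22,.23,.24): print(z,((ray('scene',[(248,203),(299,203)],z)[:,:2]-o)@M).round(3).tolist())
E
```

```text
0.21 [[-0.135, 0.015], [-0.066, 0.085]]
0.22 [[-0.127, 0.01], [-0.058, 0.079]]
0.23 [[-0.119, 0.004], [-0.051, 0.073]]
0.24 [[-0.111, -0.001], [-0.044, 0.066]]
```

Tips come out at about 7 mm (±4) below the TCP, and the finger positions agree with the kinematics. Now I'll descend.

```bash
python3 -m inch '[-0.28,-0.19,1,0,0,0,1.2,0,0,0,1.2,0,0,0,1.2,0,0,0,0.5,0]'>/dev/null; python3 -m inch '[0,0,0,0,0,0,0,0,0,0,0,0,0,0,0,0,0,0,0,0]'; python3 p.py -26 38 178 45
python3 - <<'E'
from h import *
a=eyes.read_camera('scene')[170:320,190:390,::-1]
cv2.imwrite('pics/a2.png',cv2.convertScaleAbs(cv2.resize(a,(800,600),interpolation=cv2.INTER_CUBIC),alpha=1.4))
E
```

```text
clock: 3.53
tcp_pos: [0.4986, -0.0622, 0.18]
orientation: [0.001, 0.356, 0.934, 0.0]
wrist_force: [0.1, -0.6, 0.2]
finger_gap: 0.0855
grip_force: 0.0
t 3.5333 mid [-0.0884  0.0365] z 0.18 alpha 44.9 plateF [-0.0531  0.0719] tubF [-0.1236  0.0011] F [ 0.1 -0.6  0.2]
turn 0.002
turn first [-4.3   4.52  0.2 ]
shift first [-4.31  4.51  0.2 ]
```

View pics/a2.png

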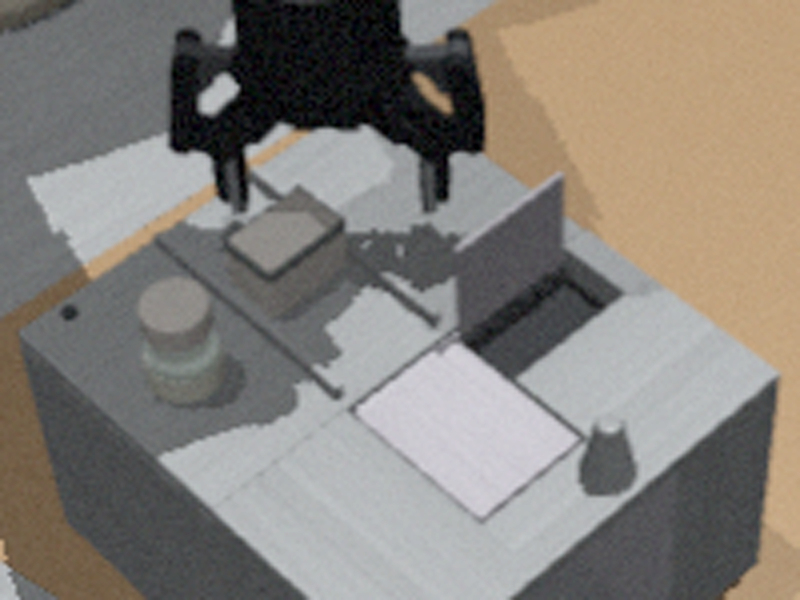

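The tub finger stands behind the tub in the channel and the plate finger is short of the plate, with nothing touching. Now I'll push forward.

```bash
python3 -m inch '[-0.44,0.44,0,0,-0.44,0.44,0,0,-0.44,0.44,0,0,-0.44,0.44,0,0,-0.44,0.44,0,0]'|grep -E 'force|tcp'; python3 -m inch '[-0.44,0.44,0,0,-0.44,0.44,0,0,-0.44,0.44,0,0,-0.44,0.44,0,0,-0.44,0.44,0,0]'|grep -E 'force|tcp'; python3 -m inch '[0,0,0,0,0,0,0,0,0,0,0,0,0,0,0,0,0,0,0,0]'|grep force; python3 p.py -20 40 180 30
python3 - <<'E'
from h import *
a=eyes.read_camera('scene')[170:320,190:390,::-1]
cv2.imwrite('pics/a3.png',cv2.convertScaleAbs(cv2.resize(a,(800,600),interpolation=cv2.INTER_CUBIC),alpha=1.4))
E
```

```text
tcp_pos: [0.5299, -0.0603, 0.1793]
wrist_force: [-0.7, -0.6, 0.7]
grip_force: 0.4
tcp_pos: [0.558, -0.0585, 0.1779]
wrist_force: [-8.4, -1.7, -0.6]
grip_force: 3.6
wrist_force: [-4.6, -0.6, 0.2]
grip_force: 2.5
t 4.8333 mid [-0.0284  0.0369] z 0.1781 alpha 44.9 plateF [0.0069 0.0724] tubF [-0.0638  0.0015] F [-4.6 -0.6  0.2]
turn -0.26
turn first [-0.58  0.69 -0.19]
shift first [-0.38  0.81 -0.19]
```

View pics/a3.png

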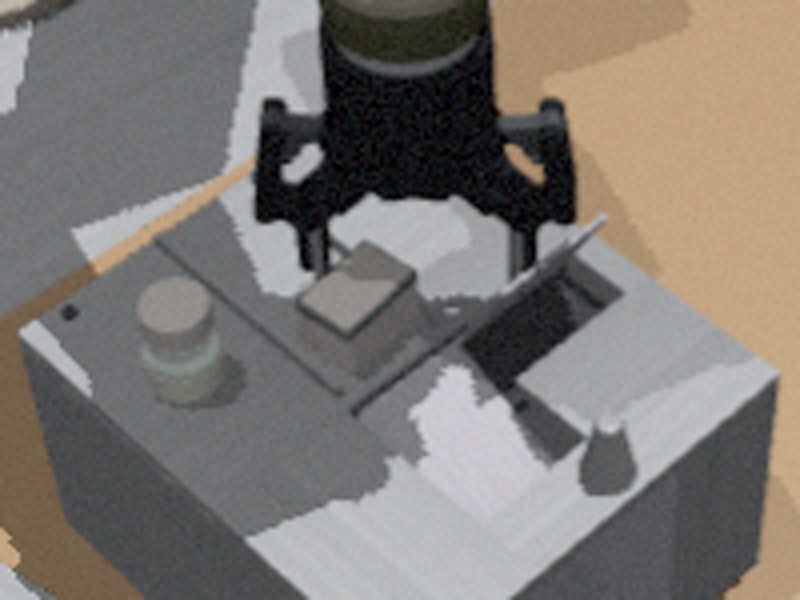

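The hatch is well open (lid tilted, plate leaning at about (560,250) in the crop), and the tub is still on the deck short of the hinge. I'll open it a little further, then swing the tub finger forward.

```bash
python3 -m inch '[-0.21,0.21,0,0,-0.21,0.21,0,0,-0.21,0.21,0,0,-0.21,0.21,0,0,0,0,0,0]'|grep -E 'force'; python3 p.py -1 38 178 32;  python3 -m inch '[-0.23,0.2,0,-0.045,-0.23,0.2,0,-0.045,-0.23,0.2,0,-0.045,-0.23,0.2,0,-0.045,-0.23,0.2,0,-0.045]'|grep -E 'force';python3 -m inch '[0,0,0,0,0,0,0,0,0,0,0,0,0,0,0,0,0,0,0,0]'|grep force; python3 p.py 13 43 178 20
python3 - <<'E'
from h import *
a=eyes.read_camera('scene')[170:320,190:390,::-1]
cv2.imwrite('pics/a4.png',cv2.convertScaleAbs(cv2.resize(a,(800,600),interpolation=cv2.INTER_CUBIC),alpha=1.4))
E
```

```text
wrist_force: [-6.4, -0.5, 0.2]
grip_force: 2.6
t 5.3 mid [-0.0164  0.037 ] z 0.1781 alpha 44.9 plateF [0.0188 0.0724] tubF [-0.0517  0.0017] F [-6.4 -0.5  0.2]
turn -0.225
turn first [-1.26  0.9   0.01]
shift first [-1.03  1.16  0.01]
wrist_force: [-4.9, -3.7, 2.4]
grip_force: 2.3
wrist_force: [-4.5, -0.9, 1.5]
grip_force: 2.2
t 6.1333 mid [-0.0002  0.037 ] z 0.1791 alpha 32.1 plateF [0.0262 0.0791] tubF [-0.0266 -0.0052] F [-4.5 -0.9  1.5]
turn -0.211
turn first [-1.03  1.02  0.11]
shift first [-0.8   1.21  0.11]
```

View pics/a4.png

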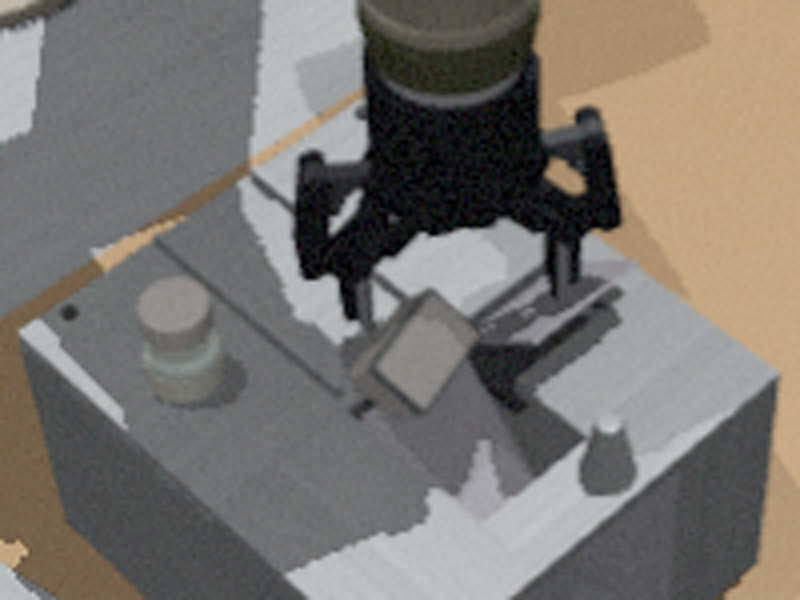

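The tub is tipping over the edge onto the tilted lid. I'll carry on with the swing.

```bash
python3 -m inch '[-0.19,0.22,0,-0.042,-0.19,0.22,0,-0.042,-0.19,0.22,0,-0.042,-0.19,0.22,0,-0.042,-0.19,0.22,0,-0.042]'|grep -E 'force';python3 -m inch '[0,0,0,0,0,0,0,0,0,0,0,0,0,0,0,0,0,0,0,0]'|grep force; python3 p.py 25 45 178 20
python3 - <<'E'
from h import *
a=eyes.read_camera('scene')[170:320,190:390,::-1]
cv2.imwrite('pics/a5.png',cv2.convertScaleAbs(cv2.resize(a,(800,600),interpolation=cv2.INTER_CUBIC),alpha=1.4))
E
```

```text
wrist_force: [-3.2, -3.3, 2.5]
grip_force: 2.1
wrist_force: [-3.1, -1.9, 2.6]
grip_force: 2.1
t 7.0167 mid [0.0141 0.0424] z 0.1796 alpha 20.0 plateF [0.0312 0.0892] tubF [-0.0029 -0.0044] F [-3.1 -1.9  2.6]
turn -0.0
turn first [-0.93  0.62  0.16]
shift first [-0.93  0.62  0.16]
```

View pics/a5.png

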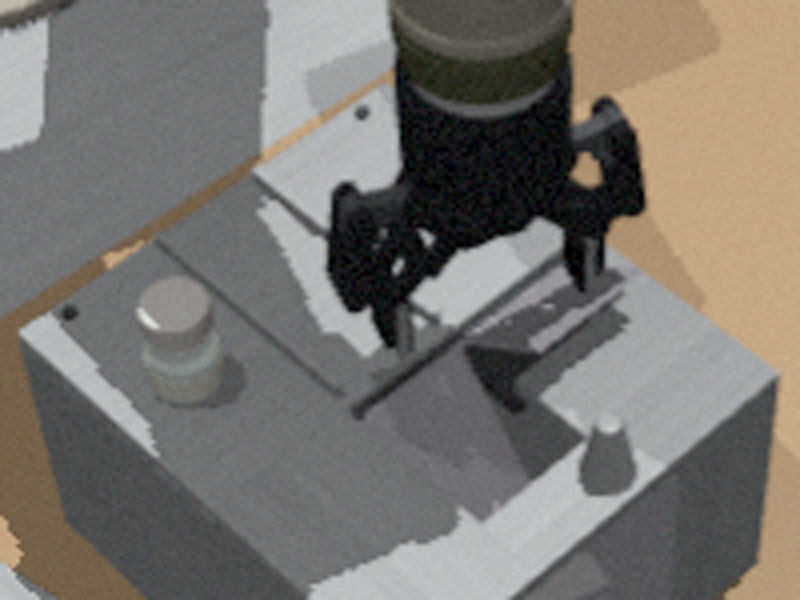

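The tub has dropped and shows through the clear wall at about (580,575). Now I'll draw back, then lift.

```bash
python3 -m inch '[0.6,-0.22,0,0,0.6,-0.22,0,0,0.6,-0.22,0,0,0.6,-0.22,0,0,0.6,-0.22,0,0]'|grep force; python3 -m inch '[0.6,-0.22,0,0,0.6,-0.22,0,0,0.6,-0.22,0,0,0.6,-0.22,0,0,0.6,-0.22,0,0]'|grep force; python3 -m inch '[0.6,-0.22,-1,0,0.6,-0.22,-2,0,0,0,-3,0,0,0,-3,0,0,0,-3,0]'|grep force;python3 -m inch '[2,0,-1,0,2,0,0,0,2,0,0,0,2,0,0,0,0,0,0,0]'; python3 -m inch '[0,0,0,0,0,0,0,0,0,0,0,0,0,0,0,0,0,0,0,0]'|grep force; python3 p.py
python3 - <<'E'
from h import *
a=eyes.read_camera('scene')[170:390,170:410,::-1]
cv2.imwrite('pics/a6.png',cv2.convertScaleAbs(cv2.resize(a,(640,586),interpolation=cv2.INTER_CUBIC),alpha=1.5))
E
```

```text
wrist_force: [-2.4, 0.2, 4.8]
grip_force: 1.9
wrist_force: [-0.2, 0.3, 0.7]
grip_force: 0.0
wrist_force: [1.0, 0.2, 0.7]
grip_force: 0.0
clock: 8.73
tcp_pos: [0.4441, -0.0307, 0.3106]
orientation: [-0.0, 0.146, 0.989, 0.0]
wrist_force: [-0.3, 1.3, -0.4]
finger_gap: 0.0855
grip_force: 0.0
wrist_force: [-1.5, 0.0, -0.1]
grip_force: 0.0
t 9.15 mid [-0.1375  0.0694] z 0.309 alpha 20.0 plateF [-0.1204  0.1163] tubF [-0.1546  0.0225] F [-1.5  0.  -0.1]
```

View pics/a6.png

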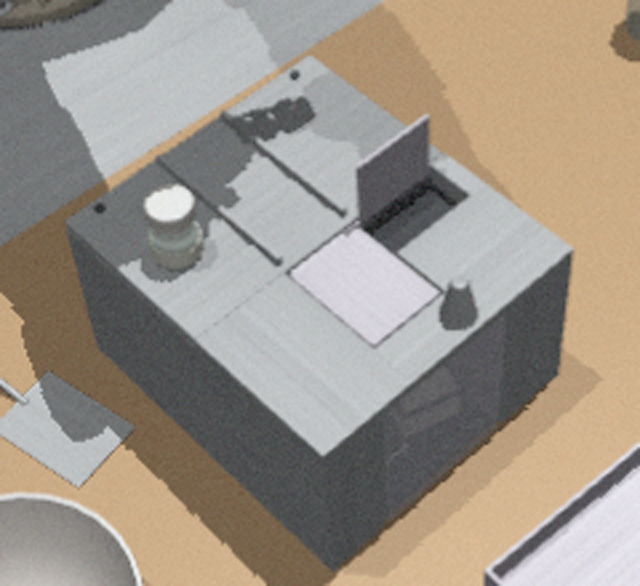

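The hatch is shut, the bystanders are in place, and the tub is visible behind the clear wall at crop (428,400). I'll check its height, then hand in.

```bash
python3 - <<'E'
from h import *
o=np.array([.5888,-.0937]);th=.05497;M=np.array([[np.cos(th),-np.sin(th)],[np.sin(th),np.cos(th)]])
for z in(.02,.04,.06,.08): print(z,((ray('scene',[(170+428*.375,170+400*.375)],z)[:,:2]-o)@M).round(3).tolist())
E
```

```text
0.02 [[0.079, 0.028]]
0.04 [[0.088, 0.019]]
0.06 [[0.097, 0.009]]
0.08 [[0.107, 0.0]]
```

```bash
python3 -c "
from workcell import env
print(env.hand_in())"
```

```text
the job is handed in; nothing more can be done
None
```

The tub was pushed through the held-open hatch into the bin, the hatch closed by itself, the arm finished clear of everything, and the job is handed in; the judge returned no verdict.

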